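# Peel the top drip tray off its sticky stack and hold it out

### The job

Draw the yellow-handled retaining pin up out of its post and park it upright, fully home and let go, in the open notch of the red block on the same stand. Then take the stuck top drip tray by its orange corner tab and peel it off: raise that corner clearly first while the opposite corner stays down on the stack, then take the tray right off. Finish while still holding it in the gripper: level, open side up and still, centred over the green hand-over mat, about 20 cm above the bench, and leave the loose tools where they lie.

Things in the scene. Friction and masses are not known exactly. Their poses are not given: they have to be found in the camera images.
- tray_stand: Fixed steel stand, base 152 x 262 x 8 mm (x -76 to 76, y -165 to 97). Origin on the bench under the centre of its fixed black tray stack (142 x 186 mm, rim 80 mm up); z up. Past the stack's -y end a post 24 mm square, 86 mm high, at x = 38, y = -111, and a red block 48 mm wide, 80 mm high, at x = -38, y -156 to -110. Four brackets with rubber pads, 87 mm high, at x = +-72 to +-91, y = +-45.
- bore_mouth (a point): Centre of the bore's mouth on top of the post, 86 mm above the bench; bore 12 mm wide, 46 mm deep, vertical.
- park_notch (a point): Parking place: on top of the red block, 80 mm above the bench. Vertical slot 14 mm wide (along the stand's x), 48 mm deep, open at the top and to the stand's -y; its closed back is 8 mm to +y of this point, its open end 24 mm to -y. The parked pin has its shank here and its collar resting on the block.
- retaining_pin: Loose steel pin, about 90 g, upright in the post's bore, its collar on the post and lapping over the tray's rim. Origin: centre of the collar's underside, z along the pin. Shank below: 10 mm diameter, 40 mm long, tapered foot. Collar 48 mm across, 4 mm thick. Yellow round handle 20 mm diameter, 4 to 44 mm above the origin.
- top_tray: Loose black tray, about 80 g, nested in the stack: rim 144 (x) x 188 (y) x 5 mm, dish 22 mm deep below. Origin: centre of the rim's underside, near the centre of mass, 80 mm above the bench at the start; z up, axes as the stand's. Four tacky rubber pads grip its long sides (x = +-72, y = +-45 mm), each with about 3 N, and let go once the rim there is 7 mm up.
- tab (a point): Middle of the grip zone of the tray's orange upright tab at its corner (-x, +y): x = -67, y = 89, z = 32 mm in the tray's frame. A plate 8 mm thick, 34 mm long along the tray's (-1, +1) diagonal, 3 to 43 mm above the rim's underside; grip it across its thickness, along the tray's (1, 1). The tray's weight then acts 0.11 m to one side: grip firmly.
- tray_far (a point): Point on the rim's underside of the top tray at the corner opposite the tab (x = 62, y = -84, z = 0 mm in the tray's frame).
- seat_far (a point): Where that opposite corner rests on the stack before it is lifted (fixed to the stand, 80 mm above the bench).
- handover_mat: Green mat with black edges fixed on the bench, 150 x 190 x 5 mm; origin at its centre on the bench top.
- work_lamp: Bystander: small black and blue work lamp, 58 x 118 x 35 mm; origin under its centre.
- keyless_chuck: Bystander: silver drill chuck standing upright, 43 mm across, 50 mm high; origin under its centre.
- drift_punch: Bystander: grey drift punch lying on the bench, 12 x 148 x 12 mm, along its y axis; origin under its centre.

How it is judged:
By the outcome, as a careful person would: the job done as asked, in the order asked, and still so for the second after the job is handed in, while the arm keeps its last pose, push and grip.
It also fails if it takes over 58 s, if anything falls off the work surface, if the arm or the gripper's body presses on something with over 40 N, if the wrist force passes 120 N, or if a joint passes its speed limit or range.

### The arm

A 7-joint arm with a two-finger parallel gripper is mounted at the origin on a cart in front of the work surface, level with it; the furniture and walls round the work are solid. World frame = base frame: x ahead of the robot, y to its left, z up, the work surface at z = 0. Lengths are in m, angles in rad, forces in N, time in s.
With the tool pointing down it reaches from about 0.425 to 0.975 m from the base axis. Payload 16.7 kg.
Tool frame: the origin (TCP) lies on the centre line of the jaws, within the pads' length; the fingertips stand 17 mm ahead of it and the grasp point (between the pads) lies 2 mm behind it (r.finger_overhang is the z of the fingertips in the tool frame, in m); z points along the fingers, y is the line along which they close (so a half turn about z gives the same grasp; the last joint's range is limited). The gripper opens to 85 mm and grips with 20 to 120 N. Pads are 22 mm wide; open, the fingers measure 114 mm over their backs; the gripper's body (76 mm by 85 mm) begins 54 mm behind the grasp point. The pads swing forward as they close: fully open they stand 13 mm farther back than shut.
Start: joints at [-1.456, 0.426, 0.074, 1.606, -0.034, 1.111, -0.067], TCP at [0.176, 0.652, 0.248] pointing down, gripper open.
Joint ranges: [-2.85, 2.85], [-0.5, 2.14], [-1.23, 1.37], [0.21, 2.46], [-1.02, 4.16], [0.16, 2.05], [-2.73, 2.73]. Speed limits (rad/s): [1.89, 1.89, 2.39, 2.39, 3.01, 3.01, 3.01].

### API

Orientations are given as [roll, pitch, yaw] about the fixed x, y, z axes, in that order (R = Rz(yaw) Ry(pitch) Rx(roll)).
In Python, from plant import r gives the robot as it stands.
- The arm moves only by the tool drive_tool, never from a script. Its argument "deltas" is a list of rows, each a list of 3 entries, a list of its own where there are three numbers: the shift along the tool's x, y, z normalised to -1 to 1, where 1 is 25 cm, then the turn about the tool's z normalised to -1 to 1, where 1 is 4 degrees, then the gripper's target within -1 to 1 (shut at 1, half-way at 0, fully open at -1). A call has 1 to 12 rows; each row shifts and turns the commanded pose from where the row before left it, along the tool's axes as they then stand; what a row does not reach is not made up. A row lasts 1/12 s, in which the tool goes at most 41.7 mm and 7.16 degrees, less where a joint would pass 70% of its speed; a pose out of reach is approached as far as the arm can. A call with a number of a shift or a turn outside -1 to 1 is refused whole. A call with a gripper value outside its range is refused whole. The fingers move at their own pace and stop on an object; the grip force is fixed at half the most. Time passes only in rows, so rows that do not move let the fingers close. It gives the time, the measured TCP pose, the force, the opening and the grip force at its end, in the units of the state.
- r.get_obs(): the state, without advancing time (a new reading comes with each control period).
- r.camera(name): name is "scene" or "top" or "wrist"; returns a dict with "pixels" (384x512x3 uint8, blue, green, red), "fx", "fy", "cx", "cy" (pixels), "k1" (the pictures are not rectified: a ray, as slopes to the right and down, at radius r is drawn at 1 + k1 r^2 times it, then the intrinsics apply), "R" (3x3) and "t" (3): a world point X has camera coordinates R X + t; the wrist camera has in their place "hand_eye" (4x4, takes a point from camera to tool coordinates, whose origin is the TCP and whose axes are the flange's). Camera axes: x right, y down, z forward; pixel columns grow to the right and rows downward; lengths in m; the calibration is good to about 2 mm. A picture is of the moment at which its call begins: read the wrist's pose just before it. There is no depth.
- r.sign_off(): hands the job in; it is judged then, once.
Trained networks look in the newest picture that a camera, given by its name, has taken for a name from the list of things; names that differ only in an ending like _2 or _b are one class to them, and where a whole thing is asked for, a point or a joint stands for the part that bears it (a point fixed in the world has none). Each returns a list of dicts, best first, with "conf" (0 to 1); they miss things now and then, are a little off and sometimes report something else, mostly with a low value. They report only what shows in the picture. A call takes as long as a camera call.
- r.boxes_of(query, camera): "rect" ([left, top, right, bottom] in pixels, round what is visible of it).
The state is a dict: "time_s": time; "joint_pos": joint angles; "qd": joint speeds; "effort": joint torques, N m; "eef_pos": TCP position; "orientation": TCP orientation; "wrist_force": force on the tool from outside, world axes, zero at the start; "moment": the same for the moment, N m; "grip_width": finger opening in m; "gripper_force": force on a finger pad.
Only numpy, scipy, OpenCV 4.12 (cv2) and the standard library are available. Lean on these libraries where they do the work, as an engineer would, in place of code of your own. Each camera call takes 0.05 s, during which the arm holds its last target. There are 200 camera calls.

## Working session

There is one attempt and no reset: what is moved stays moved. The work goes in short steps, Python scripts to look and compute and a tool call to move; the robot and the scene stay as the last step left them, time stands still between calls to the robot, and variables do not carry over. Pictures are saved under pics/ and viewed, at most 10 in all, crops included, and the job is handed in when it is done.

Besides the shell and the picture viewer there is one more tool, called after "Call:" as name(argument=value, ...) on one line, values as JSON. drive_tool: Moves the arm, as the interface text tells. Scaled input: -1 to 1 covers 25 cm each way for a shift and 4 degrees each way for a turn. Its arguments: {"type":"object","properties":{"deltas":{"type":"array"}},"required":["deltas"]}

```bash
ls; mkdir -p pics; python3 - <<'E'
from plant import r
import cv2,numpy as np
o=r.get_obs()
for k in("time_s","eef_pos","orientation","grip_width","wrist_force"):print(k,o[k])
ims=[]
for c in("scene","top","wrist"):
    d=r.camera(c);cv2.imwrite(f"pics/{c}0.png",d["pixels"]);ims.append(d["pixels"])
    print(c,{k:np.round(v,4).tolist() for k,v in d.items() if k!="pixels"})
    for q in("tray_stand","retaining_pin","top_tray","tab","handover_mat","work_lamp","keyless_chuck","drift_punch"):
        b=r.boxes_of(q,c);print(q,[(np.round(x["rect"]).tolist(),round(x["conf"],2)) for x in b[:2]])
E
```

```text
pics
time_s 0.0
eef_pos [0.17593198 0.65125326 0.24758126]
orientation [-3.14026360e+00  7.69637030e-05  2.87770624e+00]
grip_width 0.0856379183068504
wrist_force [ 0.46981163 -0.16661912 -0.04652329]
scene {'fx': 400.2457, 'fy': 400.2457, 'cx': 250.8246, 'cy': 190.749, 'k1': -0.0009, 'R': [[0.8162, -0.5773, -0.0232], [-0.3788, -0.5044, -0.776], [0.4363, 0.6421, -0.6304]], 't': [-0.3163, 0.334, 1.0471]}
tray_stand [([254.0, 205.0, 341.0, 286.0], 0.77)]
retaining_pin [([315.0, 228.0, 333.0, 248.0], 0.62)]
top_tray [([253.0, 201.0, 319.0, 251.0], 0.67)]
tab [([250.0, 200.0, 324.0, 250.0], 0.77)]
handover_mat [([207.0, 172.0, 269.0, 214.0], 0.59)]
work_lamp [([169.0, 158.0, 187.0, 180.0], 0.76)]
keyless_chuck [([358.0, 239.0, 372.0, 258.0], 0.51)]
drift_punch [([314.0, 228.0, 333.0, 250.0], 0.16)]
top {'fx': 438.845, 'fy': 438.845, 'cx': 258.7292, 'cy': 195.1426, 'k1': -0.0368, 'R': [[-0.0174, -0.9998, -0.0031], [-0.9789, 0.0177, -0.2038], [0.2038, -0.0006, -0.979]], 't': [0.1529, 0.538, 1.3741]}
tray_stand [([286.0, 176.0, 367.0, 237.0], 0.72), ([354.0, 154.0, 364.0, 169.0], 0.39)]
retaining_pin [([343.0, 190.0, 358.0, 202.0], 0.61)]
top_tray [([280.0, 178.0, 348.0, 229.0], 0.87)]
tab [([285.0, 180.0, 345.0, 230.0], 0.9)]
handover_mat [([189.0, 186.0, 252.0, 237.0], 0.75), ([268.0, 243.0, 291.0, 261.0], 0.7)]
work_lamp [([130.0, 231.0, 169.0, 254.0], 0.78), ([279.0, 179.0, 344.0, 228.0], 0.62)]
keyless_chuck [([354.0, 153.0, 364.0, 168.0], 0.73)]
drift_punch [([257.0, 236.0, 294.0, 261.0], 0.5)]
wrist {'fx': 325.9229, 'fy': 325.9229, 'cx': 255.1513, 'cy': 191.7602, 'k1': -0.0509, 'hand_eye': [[0.0009, -0.9447, -0.3278, 0.0853], [1.0, 0.0011, -0.0004, 0.0005], [0.0007, -0.3278, 0.9447, -0.1262], [0.0, 0.0, 0.0, 1.0]]}
tray_stand []
retaining_pin []
top_tray []
tab []
handover_mat [([80.0, 383.0, 99.0, 384.0], 0.38)]
work_lamp [([147.0, 315.0, 238.0, 365.0], 0.98)]
keyless_chuck []
drift_punch []
```

```bash
python3 - <<'E'
import cv2,numpy as np
t=cv2.imread("pics/top0.png")[140:270,180:380]
cv2.imwrite("pics/v1.png",cv2.resize(t,None,fx=4,fy=4,interpolation=cv2.INTER_CUBIC))
s=cv2.imread("pics/scene0.png")[150:300,190:390]
cv2.imwrite("pics/v2.png",cv2.resize(s,None,fx=4,fy=4,interpolation=cv2.INTER_CUBIC))
E
```

```text
(no output)
```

View pics/v1.png

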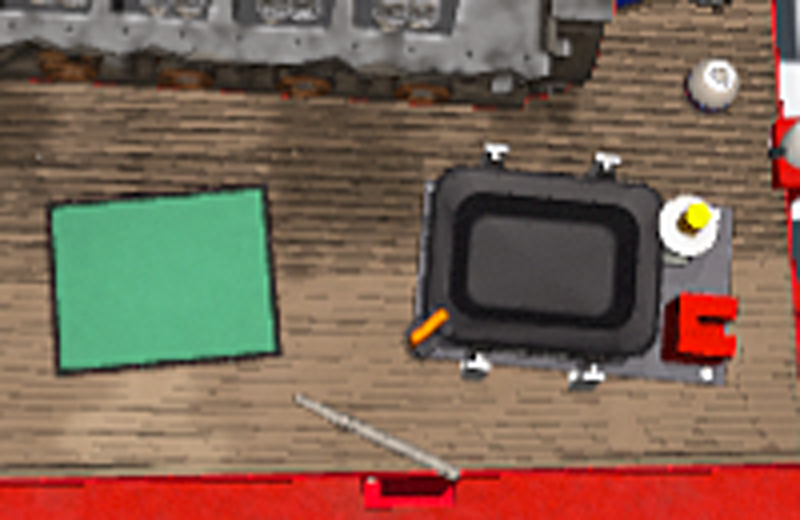

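View pics/v2.png

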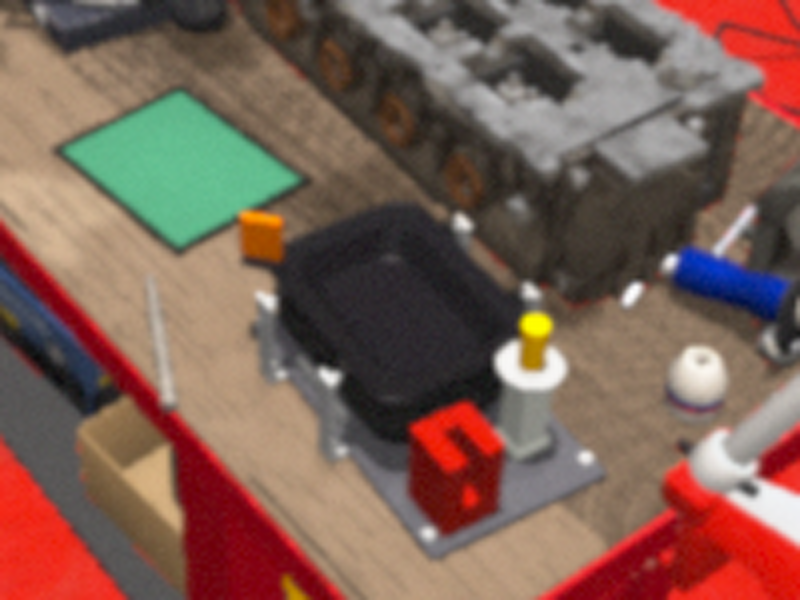

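```bash
cat > h.py <<'E'
from plant import r
import numpy as np,cv2
from scipy.optimize import least_squares
from scipy.spatial.transform import Rotation as Rn
CAL={"top":(438.845,258.7292,195.1426,-.0368,np.array([[-0.0174,-0.9998,-0.0031],[-0.9789,0.0177,-0.2038],[0.2038,-0.0006,-0.979]]),np.array([0.1529,0.538,1.3741])),
"scene":(400.2457,250.8246,190.749,-.0009,np.array([[0.8162,-0.5773,-0.0232],[-0.3788,-0.5044,-0.776],[0.4363,0.6421,-0.6304]]),np.array([-0.3163,0.334,1.0471]))}
HE=np.array([[0.0009,-0.9447,-0.3278,0.0853],[1,0.0011,-0.0004,0.0005],[0.0007,-0.3278,0.9447,-0.1262],[0,0,0,1]])
def wristcal(o):
    Rt=Rn.from_euler("xyz",o["orientation"]).as_matrix()
    Rwc=Rt@HE[:3,:3];c=np.array(o["eef_pos"])+Rt@HE[:3,3]
    return (325.9229,255.1513,191.7602,-.0509,Rwc.T,-Rwc.T@c)
def proj(X,c):
    f,cx,cy,k,R,t=CAL[c] if isinstance(c,str) else c
    p=R@np.asarray(X,float)+t;s=p[:2]/p[2];s=s*(1+k*(s@s));return s*f+[cx,cy]
def S2W(p,X):
    c,s=np.cos(p[2]),np.sin(p[2]);X=np.asarray(X,float)
    return np.array([p[0]+c*X[0]-s*X[1],p[1]+s*X[0]+c*X[1],X[2]])
def fit(obs,p0,off=False):
    """obs: list of (cam,X_local,uv)"""
    f=lambda p:np.concatenate([(proj(S2W(p,X),c)-uv) for c,X,uv in obs])
    return least_squares(f,p0,loss="soft_l1"),f
E
python3 - <<'E'
from h import *
T=lambda x,y:np.array([(x+.5)/4-.5+180,(y+.5)/4-.5+140]);S=lambda x,y:np.array([(x+.5)/4-.5+190,(y+.5)/4-.5+150])
m=.001
obs=[("top",(.038,-.111,.130),T(697,216)),("top",(-.067,.089,.123),T(429,327)),("top",(-.014,-.110,.08),T(680,293)),("top",(-.014,-.156,.08),T(737,297)),
("top",(.076,-.165,.008),T(732,207)),("top",(-.076,-.165,.008),T(722,383)),
("scene",(.038,-.111,.130),S(536,325)),("scene",(-.067,.089,.123),S(262,214)),("scene",(-.076,-.165,.008),S(435,553)),("scene",(.076,-.165,.008),S(604,470))]
for sel in("top","scene",None):
    s,f=fit([o for o in obs if sel in(None,o[0])],[.4,0,0]);print(sel,s.x,np.round(f(s.x).reshape(-1,2),1).tolist())
p=s.x
for n,X in dict(pin=(.038,-.111,.13),notch=(-.038,-.132,.08),tab=(-.067,.089,.112)).items():print(n,S2W(p,X))
mo=[("top",(a*.075,b*.095,.005),T(*q)) for a,b,q in((1,1,(48,206)),(1,-1,(265,185)),(-1,-1,(280,352)),(-1,1,(60,374)))]+[("scene",(a*.075,b*.095,.005),S(*q)) for a,b,q in((-1,1,(57,150)),(1,1,(180,88)),(1,-1,(307,180)),(-1,-1,(180,250)))]
for sel in("top","scene",None):
    s,f=fit([o for o in mo if sel in(None,o[0])],[.4,.3,0]);print("mat",sel,s.x,np.round(f(s.x),1).tolist())
E
```

```text
top [ 0.49971995 -0.0360813  -0.10929802] [[-0.1, -0.2], [-0.4, 0.0], [-0.2, -0.3], [-0.0, -0.0], [0.1, -0.0], [0.6, 0.7]]
scene [ 0.50561747 -0.0353016  -0.11811307] [[-0.0, -0.9], [-0.1, 0.1], [-0.7, 0.5], [1.1, -0.0]]
None [ 0.50179598 -0.0361832  -0.11385278] [[-0.0, -0.7], [-0.4, -0.8], [-0.2, -0.8], [-0.1, -0.5], [0.2, -0.4], [0.5, 0.3], [-0.7, -0.2], [-1.0, 0.8], [-1.3, 1.4], [0.5, 0.6]]
pin [ 0.52693959 -0.15078163  0.13      ]
notch [ 0.44904588 -0.16301154  0.08      ]
tab [0.44534077 0.05985226 0.112     ]
mat top [0.50546879 0.27258426 0.08369116] [-0.9, -0.9, 0.6, -1.2, 1.2, 0.8, -0.8, 1.0]
mat scene [0.50933956 0.27303454 0.07940938] [-1.4, -0.2, 0.2, -0.9, 1.4, -0.2, -0.2, 1.1]
mat None [0.50733668 0.27249261 0.08132071] [-0.8, -1.5, 0.7, -1.7, 1.1, 0.3, -0.8, 0.4, -1.8, 0.1, -0.3, -0.6, 1.0, 0.1, -0.5, 1.4]
```

Call:
drive_tool(deltas=[[[-0.113, -0.108, 0], 0, -1], [[-0.113, -0.108, 0], 0, -1], [[-0.113, -0.108, 0], 0, -1], [[-0.113, -0.108, 0], 0, -1], [[-0.113, -0.108, 0], 0, -1], [[-0.113, -0.108, 0], 0, -1], [[-0.113, -0.108, 0], 0, -1], [[-0.113, -0.108, 0], 0, -1], [[-0.113, -0.108, 0], 0, -1], [[-0.113, -0.108, 0], 0, -1], [[-0.113, -0.108, 0], 0, -1], [[-0.113, -0.108, 0], 0, -1]])

```text
time_s: 2.35
eef_pos: [0.4194, 0.2486, 0.2486]
orientation: [3.141, 0.0, 2.878]
wrist_force: [1.1, 1.2, -0.5]
grip_width: 0.0851
gripper_force: 0.0
```

Call:
drive_tool(deltas=[[[0, 0, 0], 1, -1], [[0, 0, 0], 1, -1], [[0, 0, 0], 1, -1], [[0, 0, 0], 1, -1], [[0, 0, 0], 1, -1], [[0, 0, 0], 1, -1], [[0, 0, 0], 1, -1], [[0, 0, 0], 1, -1], [[0, 0, 0], 1, -1], [[0, 0, 0], 0.1, -1]])

```text
time_s: 3.18
eef_pos: [0.4188, 0.2504, 0.2484]
orientation: [3.141, -0.0, 2.239]
wrist_force: [-0.4, 0.6, -0.4]
grip_width: 0.0853
gripper_force: 0.0
```

```bash
cat >> h.py <<'E'
def plan(tgt):
    o=r.get_obs();y=o["orientation"][2];d=np.array(tgt)-o["eef_pos"];c,s=np.cos(y),np.sin(y)
    v=np.array([d[0]*c+d[1]*s,d[0]*s-d[1]*c,-d[2]])/.25
    print("t",round(o["time_s"],2),"pos",np.round(o["eef_pos"],4),"rpy",np.round(np.degrees(o["orientation"]),2),"move(norm)",np.round(v,4),"min rows",round(np.linalg.norm(v)/.166,1))
E
python3 -c "
from h import *
plan((.50,-.13,.25))"
```

```text
t 3.18 pos [0.4188 0.2504 0.2484] rpy [179.99  -0.   128.27] move(norm) [-1.3959 -0.6876 -0.0063] min rows 9.4
```

Call:
drive_tool(deltas=[[[-0.14, -0.069, 0], 0, -1], [[-0.14, -0.069, 0], 0, -1], [[-0.14, -0.069, 0], 0, -1], [[-0.14, -0.069, 0], 0, -1], [[-0.14, -0.069, 0], 0, -1], [[-0.14, -0.069, 0], 0, -1], [[-0.14, -0.069, 0], 0, -1], [[-0.14, -0.069, 0], 0, -1], [[-0.14, -0.069, 0], 0, -1], [[-0.14, -0.069, 0], 0, -1], [[0, 0, 0], 0, -1]])

```text
time_s: 4.1
eef_pos: [0.5019, -0.138, 0.2489]
orientation: [-3.141, 0.003, 2.238]
wrist_force: [-2.3, -0.3, -0.6]
grip_width: 0.0853
gripper_force: 0.0
```

```bash
python3 - <<'E'
from h import *
o=r.get_obs();d=r.camera("wrist");c=wristcal(o)
print(o["eef_pos"],np.degrees(o["orientation"]),np.round(o["joint_pos"],2))
im=d["pixels"].copy();cv2.imwrite("pics/w1raw.png",im)
p=[.5018,-.0362,-.1139]
for X in[(.038,-.111,.13),(-.014,-.110,.08),(-.014,-.156,.08),(-.062,-.156,.08),(-.062,-.110,.08),(-.031,-.156,.08),(-.045,-.156,.08),(-.031,-.124,.08),(.076,-.165,.008),(-.076,-.165,.008)]:
    u=proj(S2W(p,X),c);print(X,u.round(1))
print(r.boxes_of("retaining_pin","wrist")[:1],r.boxes_of("tray_stand","wrist")[:1])
cv2.imwrite("pics/w1.png",cv2.resize(im,None,fx=1.5625,fy=1.5625,interpolation=cv2.INTER_CUBIC))
E
```

```text
[ 0.50186218 -0.13803628  0.24891835] [-1.79976445e+02  1.72971333e-01  1.28216592e+02] [-0.46  0.2   0.69  1.98 -0.15  1.01  0.97]
(0.038, -0.111, 0.13) [269. 221.]
(-0.014, -0.11, 0.08) [228.6 161.9]
(-0.014, -0.156, 0.08) [195.9 194.9]
(-0.062, -0.156, 0.08) [157.4 160.8]
(-0.062, -0.11, 0.08) [189.7 125.3]
(-0.031, -0.156, 0.08) [182.5 183.1]
(-0.045, -0.156, 0.08) [171.3 173.1]
(-0.031, -0.124, 0.08) [204.9 159.8]
(0.076, -0.165, 0.008) [255.5 228.1]
(-0.076, -0.165, 0.008) [160.9 142.6]
[{'rect': [246.0, 177.9, 293.5, 228.6], 'conf': 0.77}] [{'rect': [159.6, 2.6, 442.9, 226.2], 'conf': 0.69}]
```

View pics/w1.png

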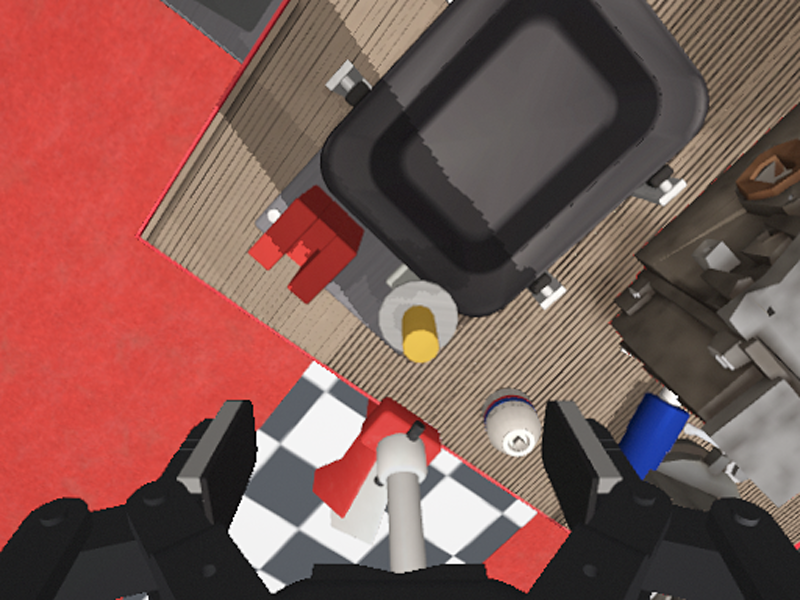

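```bash
python3 -c "
from h import *
print(r.finger_overhang)
plan((.5269,-.1508,.113))"
```

```text
0.017
t 4.25 pos [ 0.5014 -0.1311  0.2482] rpy [-1.7998e+02 -1.0000e-02  1.2851e+02] move(norm) [-0.1253  0.0307  0.5406] min rows 3.3
```

Call:
drive_tool(deltas=[[[-0.0625, 0.0155, 0], 0, -1], [[-0.0625, 0.0155, 0], 0, -1], [[0, 0, 0.1], 0, -1], [[0, 0, 0.12], 0, -1], [[0, 0, 0.12], 0, -1], [[0, 0, 0.1], 0, -1], [[0, 0, 0.06], 0, -1], [[0, 0, 0.04], 0, -1], [[0, 0, 0], 0, -1], [[0, 0, 0], 0, -1]])

```text
time_s: 5.08
eef_pos: [0.5272, -0.1499, 0.1137]
orientation: [-3.142, -0.0, 2.244]
wrist_force: [0.1, -0.2, 0.4]
grip_width: 0.0855
gripper_force: 0.0
```

```bash
python3 -c "
from h import *
plan((.5269,-.1508,.113))"
```

```text
t 5.08 pos [ 0.5272 -0.1499  0.1137] rpy [-1.8000e+02 -2.0000e-02  1.2857e+02] move(norm) [-0.0021 -0.0034  0.0026] min rows 0.0
```

Close on the handle.

Call:
drive_tool(deltas=[[[-0.002, -0.003, 0.002], 0, 1], [[0, 0, 0], 0, 1], [[0, 0, 0], 0, 1], [[0, 0, 0], 0, 1], [[0, 0, 0], 0, 1], [[0, 0, 0], 0, 1], [[0, 0, 0], 0, 1], [[0, 0, 0], 0, 1], [[0, 0, 0], 0, 1], [[0, 0, 0], 0, 1]])

```text
time_s: 5.92
eef_pos: [0.527, -0.1514, 0.1133]
orientation: [3.141, 0.0, 2.242]
wrist_force: [-1.5, 1.5, 8.5]
grip_width: 0.0186
gripper_force: 58.3
```

Call:
drive_tool(deltas=[[[0, 0, -0.02], 0, 1], [[0, 0, -0.03], 0, 1], [[0, 0, -0.03], 0, 1], [[0, 0, -0.04], 0, 1], [[0, 0, -0.04], 0, 1], [[0, 0, -0.04], 0, 1], [[0, 0, -0.03], 0, 1], [[0, 0, -0.01], 0, 1], [[0, 0, 0], 0, 1], [[0, 0, 0], 0, 1]])

```text
time_s: 6.75
eef_pos: [0.5267, -0.1512, 0.1728]
orientation: [3.141, -0.0, 2.243]
wrist_force: [-0.1, -0.4, -1.8]
grip_width: 0.0186
gripper_force: 58.5
```

```bash
python3 - <<'E'
from h import *
p=[.5018,-.0362,-.1139]
o=r.get_obs();print(o["wrist_force"],o["moment"],np.round(o["joint_pos"],2));e=np.array(o["eef_pos"])
a=S2W(p,(.038,-.111,0));b=S2W(p,(-.038,-.132,0));plan((*(e+b-a)[:2],e[2]));plan((*b[:2],e[2]))
d=r.camera("wrist");im=d["pixels"];cv2.imwrite("pics/w2.png",cv2.resize(im[60:300,130:380],None,fx=2.4,fy=2.4,interpolation=cv2.INTER_CUBIC))
print(r.boxes_of("retaining_pin","wrist")[:1])
E
```

```text
[-0.07964429 -0.37422367 -1.8047906 ] [-0.01951082  0.02719991 -0.00478459] [-0.36  0.36  0.65  1.99 -0.28  0.88  1.11]
t 6.75 pos [ 0.5267 -0.1512  0.1728] rpy [179.99  -0.   128.5 ] move(norm) [ 0.1557 -0.2743 -0.    ] min rows 1.9
t 6.75 pos [ 0.5267 -0.1512  0.1728] rpy [179.99  -0.   128.5 ] move(norm) [ 0.1566 -0.2726 -0.    ] min rows 1.9
[{'rect': [211.0, 206.2, 300.6, 320.9], 'conf': 0.81}]
```

View pics/w2.png

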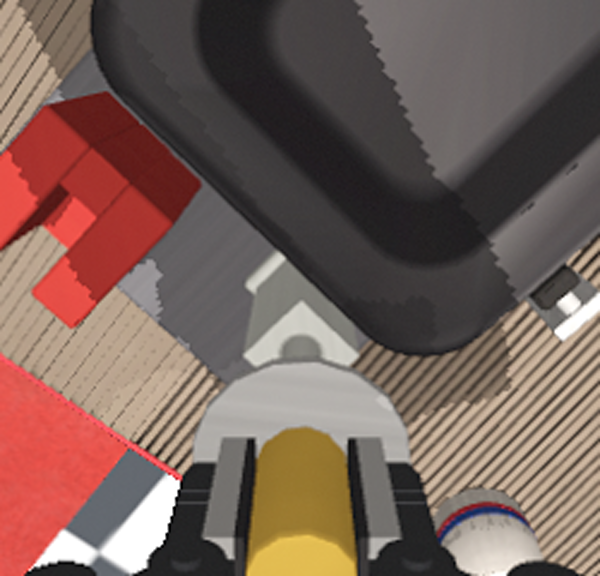

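Call:
drive_tool(deltas=[[[0.03, -0.055, 0], 0, 1], [[0.039, -0.069, 0], 0, 1], [[0.039, -0.069, 0], 0, 1], [[0.03, -0.055, 0], 0, 1], [[0.0177, -0.0263, 0], 0, 1], [[0, 0, 0], 0, 1], [[0, 0, 0], 0, 1], [[0, 0, 0], 0, 1]])

```text
time_s: 7.52
eef_pos: [0.45, -0.1634, 0.1729]
orientation: [3.141, 0.001, 2.243]
wrist_force: [-0.2, -0.3, -1.1]
grip_width: 0.0188
gripper_force: 58.6
```

```bash
python3 - <<'E'
from h import *
p=[.5018,-.0362,-.1139]
b=S2W(p,(-.038,-.132,0));o=r.get_obs();plan((*b[:2],.109))
c=wristcal(o);d=r.camera("wrist");im=d["pixels"]
s=2.4
v=cv2.resize(im[60:310,130:380],None,fx=s,fy=s,interpolation=cv2.INTER_CUBIC)
for X in[(-.014,-.110,.08),(-.014,-.156,.08),(-.062,-.156,.08),(-.062,-.110,.08),(-.031,-.156,.08),(-.045,-.156,.08),(-.031,-.124,.08),(-.045,-.124,.08),(.038,-.111,.086),(.026,-.099,.086),(.05,-.099,.086),(.026,-.123,.086)]:
    u=(proj(S2W(p,X),c)+.5-[130,60])*s-.5
    cv2.drawMarker(v,tuple(int(round(q)) for q in u),(255,255,0),cv2.MARKER_CROSS,9,1)
cv2.imwrite("pics/w3.png",v)
E
```

```text
t 7.52 pos [ 0.45   -0.1634  0.1729] rpy [1.7999e+02 3.0000e-02 1.2852e+02] move(norm) [ 0.0033 -0.002   0.2557] min rows 1.5
```

View pics/w3.png

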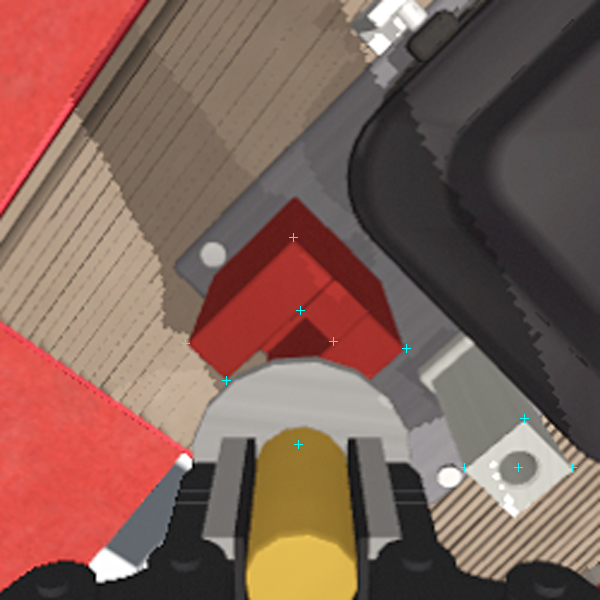

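```bash
python3 - <<'E'
from h import *
o=r.get_obs();c=wristcal(o);d=r.camera("wrist");im=d["pixels"]
p=[.5018,-.0362,-.1139]
v=cv2.resize(im[150:225,200:300],None,fx=8,fy=8,interpolation=cv2.INTER_CUBIC)
v=cv2.convertScaleAbs(v,alpha=1.5)
for X in[(-.014,-.110,.08),(-.062,-.156,.08),(-.062,-.110,.08),(-.045,-.156,.08),(-.031,-.124,.08),(-.045,-.124,.08)]:
    u=proj(S2W(p,X),c);print(X,u);u=(u+.5-[200,150])*8-.5
    cv2.drawMarker(v,tuple(int(round(q)) for q in u),(255,255,0),cv2.MARKER_CROSS,9,1)
cv2.imwrite("pics/w4.png",v)
E
```

```text
(-0.014, -0.11, 0.08) [299.0732094 204.7111563]
(-0.062, -0.156, 0.08) [206.92047479 202.70341721]
(-0.062, -0.11, 0.08) [251.98762015 158.62925033]
(-0.045, -0.156, 0.08) [224.08234828 218.05845838]
(-0.031, -0.124, 0.08) [268.76594096 201.91616805]
(-0.045, -0.124, 0.08) [255.02265239 188.84742696]
```

View pics/w4.png

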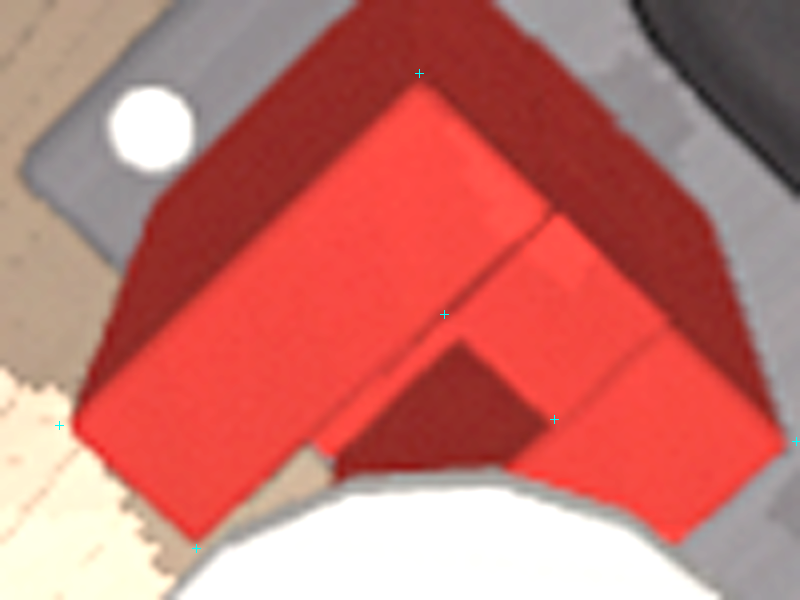

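Call:
drive_tool(deltas=[[[0.0033, -0.002, 0.02], 0, 1], [[0, 0, 0.03], 0, 1], [[0, 0, 0.04], 0, 1], [[0, 0, 0.04], 0, 1], [[0, 0, 0.04], 0, 1], [[0, 0, 0.03], 0, 1], [[0, 0, 0.02], 0, 1], [[0, 0, 0.014], 0, 1], [[0, 0, 0.01], 0, 1], [[0, 0, 0], 0, 1]])

```text
time_s: 8.45
eef_pos: [0.4479, -0.1634, 0.1115]
orientation: [-3.141, -0.0, 2.242]
wrist_force: [0.7, -0.1, -0.2]
grip_width: 0.0185
gripper_force: 58.6
```

Call:
drive_tool(deltas=[[[0, 0, 0.008], 0, 1], [[0, 0, 0.006], 0, 1], [[0, 0, 0.004], 0, 1], [[0, 0, 0], 0, 1]])

```text
time_s: 8.78
eef_pos: [0.448, -0.1633, 0.1074]
orientation: [3.141, 0.0, 2.243]
wrist_force: [0.3, -0.3, -1.8]
grip_width: 0.0185
gripper_force: 58.5
```

Call:
drive_tool(deltas=[[[0, 0, 0.004], 0, 1], [[0, 0, 0], 0, 1], [[0, 0, 0], 0, 1]])

```text
time_s: 9.03
eef_pos: [0.4481, -0.1633, 0.1072]
orientation: [3.141, -0.0, 2.242]
wrist_force: [-8.2, 2.5, 25.1]
grip_width: 0.0185
gripper_force: 61.5
```

Call:
drive_tool(deltas=[[[0, 0, -0.002], 0, -1], [[0, 0, 0], 0, -1], [[0, 0, 0], 0, -1], [[0, 0, 0], 0, -1], [[0, 0, 0], 0, -1], [[0, 0, 0], 0, -1], [[0, 0, -0.08], 0, -1], [[0, 0, -0.12], 0, -1], [[0, 0, -0.14], 0, -1], [[0, 0, -0.12], 0, -1], [[0, 0, -0.06], 0, -1], [[0, 0, 0], 0, -1]])

```text
time_s: 10.03
eef_pos: [0.4494, -0.1636, 0.2399]
orientation: [3.137, 0.003, 2.242]
wrist_force: [0.6, -0.5, -0.2]
grip_width: 0.0852
gripper_force: 0.0
```

```bash
python3 - <<'E'
from h import *
p=[.5018,-.0362,-.1139]
o=r.get_obs();c=wristcal(o);d=r.camera("wrist");im=d["pixels"]
t=S2W(p,(-.067,.089,0))
plan((*t[:2],.2))
for X in[(-.038,-.132,.124),(-.038,-.132,.08)]:print(proj(S2W(p,X),c))
b=r.boxes_of("retaining_pin","wrist")[:1];print(b)
s=r.camera("scene")["pixels"]
v=np.hstack([cv2.resize(im[150:330,170:330],None,fx=3,fy=3,interpolation=2)[:540],cv2.resize(s[215:305,245:345],(320,288),interpolation=2).repeat(1,0) if 0 else cv2.copyMakeBorder(cv2.resize(s[215:305,265:345],(320,360),interpolation=2),0,180,0,0,0)])
cv2.imwrite("pics/w5.png",v)
E
```

```text
t 10.08 pos [ 0.4488 -0.1632  0.2382] rpy [1.7983e+02 9.0000e-02 1.2851e+02] move(norm) [0.7069 0.5448 0.1527] min rows 5.5
[254.08697376 192.0666205 ]
[254.06039487 176.1195645 ]
[{'rect': [227.5, 149.0, 280.5, 202.0], 'conf': 0.73}]
```

View pics/w5.png

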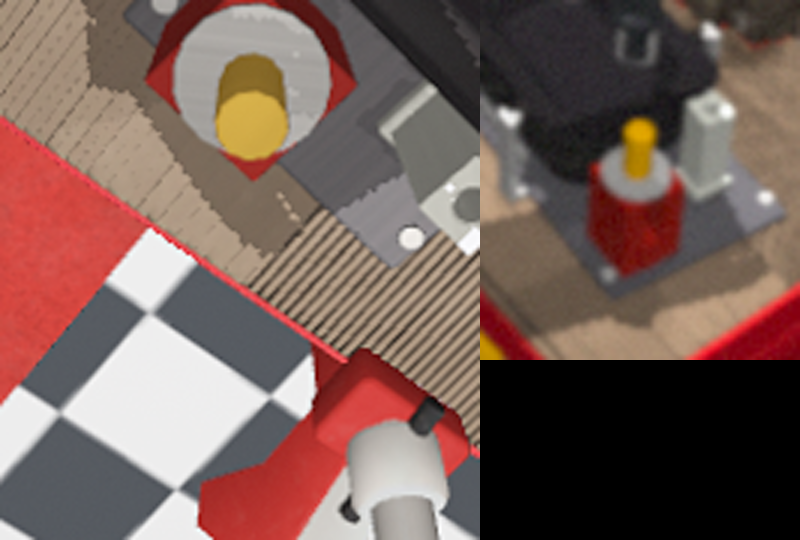

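Call:
drive_tool(deltas=[[[0.08, 0.06, 0], 0, -1], [[0.12, 0.092, 0], 0, -1], [[0.125, 0.096, 0], 0, -1], [[0.125, 0.096, 0], 0, -1], [[0.12, 0.094, 0], 0, -1], [[0.09, 0.068, 0], 0, -1], [[0.046, 0.038, 0], 0, -1], [[0, 0, 0], 0, -1], [[0, 0, 0], 0, -1]])

```text
time_s: 10.93
eef_pos: [0.444, 0.0598, 0.2357]
orientation: [-3.139, -0.0, 2.244]
wrist_force: [-0.3, 1.0, -0.3]
grip_width: 0.0852
gripper_force: 0.0
```

```bash
python3 - <<'E'
from h import *
p=[.5018,-.0362,-.1139]
o=r.get_obs();c=wristcal(o);im=r.camera("wrist")["pixels"]
h=cv2.cvtColor(im,cv2.COLOR_BGR2HSV);m=cv2.inRange(h,(8,150,100),(22,255,255))
n,l,st,ce=cv2.connectedComponentsWithStats(m);i=1+np.argmax(st[1:,4]);print(st[i],ce[i])
cnt=cv2.findContours((l==i).astype(np.uint8),0,1)[0][0];print(cv2.minAreaRect(cnt))
a,b=.017/2**.5,.004/2**.5
for z in(.123,.083):
  for s1,s2 in((1,1),(1,-1),(-1,-1),(-1,1)):
    print(z,s1,s2,proj(S2W(p,(-.067-s1*a+s2*b,.089+s1*a+s2*b,z)),c).round(1))
t=S2W(p,(-.067,.089,0));plan((*t[:2],.111))
x,y,w,hh=st[i][:4]
x0,y0=x-25,y-20;v=im[y0:y+hh+20,x0:x+w+25];s=6;v=cv2.resize(v,None,fx=s,fy=s,interpolation=2)
for z in(.123,.083):
  for s1,s2 in((1,1),(1,-1),(-1,-1),(-1,1)):
    u=(proj(S2W(p,(-.067-s1*a+s2*b,.089+s1*a+s2*b,z)),c)+.5-[x0,y0])*s-.5;cv2.drawMarker(v,tuple(int(round(q)) for q in u),(255,255,0),0,9,1)
print(v.shape);cv2.imwrite("pics/w6.png",v)
E
```

```text
[252 164  10  52 494] [256.5708502  190.22874494]
((256.5, 189.5), (51.0, 9.0), 90.0)
0.123 1 1 [261.7 174.7]
0.123 1 -1 [251.2 174.7]
0.123 -1 -1 [251.2 215.7]
0.123 -1 1 [261.3 215.8]
0.083 1 1 [260.9 162. ]
0.083 1 -1 [251.8 162. ]
0.083 -1 -1 [251.9 198.3]
0.083 -1 1 [260.6 198.4]
t 10.98 pos [0.4441 0.0589 0.2359] rpy [-1.7988e+02 -1.0000e-02  1.2848e+02] move(norm) [-2.000e-04  6.100e-03  4.994e-01] min rows 3.0
(552, 360, 3)
```

View pics/w6.png

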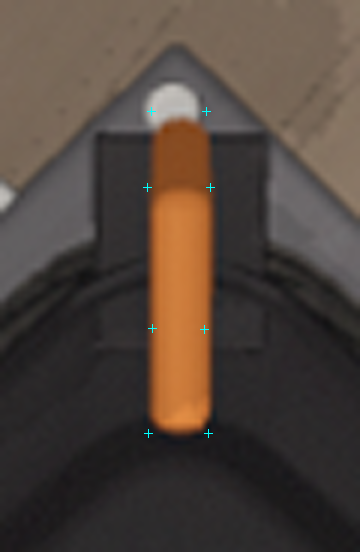

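Call:
drive_tool(deltas=[[[0, 0.005, 0.06], 0, -1], [[0, 0, 0.1], 0, -1], [[0, 0, 0.12], 0, -1], [[0, 0, 0.1], 0, -1], [[0, 0, 0.08], 0, -1], [[0, 0, 0.04], 0, -1], [[0, 0, 0], 0, -1], [[0, 0, 0], 0, -1]])

```text
time_s: 11.65
eef_pos: [0.4456, 0.0594, 0.112]
orientation: [-3.141, 0.0, 2.241]
wrist_force: [1.1, -0.5, 0.7]
grip_width: 0.0855
gripper_force: 0.0
```

Call:
drive_tool(deltas=[[[0, 0, 0], 0, 1], [[0, 0, 0], 0, 1], [[0, 0, 0], 0, 1], [[0, 0, 0], 0, 1], [[0, 0, 0], 0, 1], [[0, 0, 0], 0, 1], [[0, 0, 0], 0, 1], [[0, 0, 0], 0, 1], [[0, 0, 0], 0, 1], [[0, 0, 0], 0, 1]])

```text
time_s: 12.48
eef_pos: [0.4456, 0.0604, 0.1118]
orientation: [-3.142, -0.0, 2.242]
wrist_force: [-1.0, 2.6, 0.1]
grip_width: 0.007
gripper_force: 60.6
```

```bash
python3 - <<'E'
from h import *
o=r.get_obs();plan(S2W([.5018,-.0362,-.1139],(-.067,.089,.110)));print(o["wrist_force"],o["moment"],o["grip_width"])
E
```

```text
t 12.48 pos [0.4456 0.0604 0.1118] rpy [-1.7999e+02 -1.0000e-02  1.2848e+02] move(norm) [-0.0013 -0.0021  0.0072] min rows 0.0
[-0.98198408  2.64220423  0.13808465] [ 0.38147679  0.04718268 -0.20491128] 0.0069713391523530946
```

Call:
drive_tool(deltas=[[[-0.002, 0, -0.01], 0, 1], [[-0.002, 0, -0.012], 0, 1], [[-0.002, 0, -0.012], 0, 1], [[-0.002, 0, -0.01], 0, 1], [[0, 0, 0], 0, 1]])

```text
time_s: 12.9
eef_pos: [0.4459, 0.0584, 0.1231]
orientation: [-3.14, -0.001, 2.242]
wrist_force: [-7.0, -0.4, -0.9]
grip_width: 0.0069
gripper_force: 59.9
```

```bash
cat > chk.py <<'E'
from h import *
import sys
o=r.get_obs();R=Rn.from_euler("xyz",o["orientation"]).as_matrix().T
print("pos",np.round(o["eef_pos"],4),"F tool",np.round(R@o["wrist_force"],1),"M tool",np.round(R@o["moment"],2),"rpy",np.round(np.degrees(o["orientation"]),2))
for n in("top","scene"):cv2.imwrite(f"pics/{sys.argv[1]}_{n}.png",r.camera(n)["pixels"])
E
python3 chk.py p1
```

```text
pos [0.4459 0.0584 0.1231] F tool [ 4.  -5.7  0.9] M tool [1.4  1.32 0.11] rpy [-1.7991e+02 -6.0000e-02  1.2847e+02]
```

Call:
drive_tool(deltas=[[[-0.003, 0, -0.012], 0, 1], [[-0.003, 0, -0.014], 0, 1], [[-0.004, 0, -0.014], 0, 1], [[-0.004, 0, -0.014], 0, 1], [[-0.004, 0, -0.014], 0, 1], [[-0.003, 0, -0.012], 0, 1], [[0, 0, 0], 0, 1], [[0, 0, 0], 0, 1]])

```text
time_s: 13.67
eef_pos: [0.451, 0.0547, 0.1433]
orientation: [3.14, 0.001, 2.243]
wrist_force: [-1.0, 1.0, -0.7]
grip_width: 0.0066
gripper_force: 59.7
```

```bash
python3 chk.py p2; python3 - <<'E'
import cv2,numpy as np
f=lambda n:cv2.resize(cv2.imread(n)[185:275,240:340],(400,360),interpolation=2)
cv2.imwrite("pics/w7.png",np.hstack([f("pics/scene0.png"),f("pics/p2_scene.png")]))
E
```

```text
pos [0.451  0.0547 0.1433] F tool [ 1.4 -0.1  0.7] M tool [0.02 0.08 0.02] rpy [1.799e+02 6.000e-02 1.285e+02]
```

View pics/w7.png

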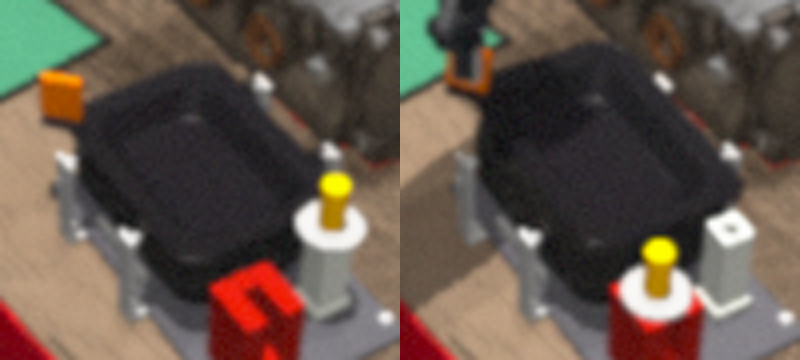

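```bash
cat > ov.py <<'E'
from h import *
import sys
psi=-.1139
def traypt(o,X,th):
    # X in tray frame; returns world; th tilt (far side down positive)
    Rt=Rn.from_euler("xyz",o["orientation"]).as_matrix()
    yaw=o["orientation"][2]-np.radians(135)
    ax=np.array([1,1,0])/2**.5
    v=Rn.from_rotvec(ax*th).apply(np.asarray(X,float)-[-.067,.089,.0318])
    if Rn.from_rotvec(ax*.1).apply([.1,-.1,0])[2]>0: v=Rn.from_rotvec(-ax*th).apply(np.asarray(X,float)-[-.067,.089,.0318])
    return np.array(o["eef_pos"])+Rn.from_euler("z",yaw).apply(v)
if __name__=="__main__":
    o=r.get_obs();c=wristcal(o);im=r.camera("wrist")["pixels"];cv2.imwrite("pics/wraw_%s.png"%sys.argv[1],im)
    s=1.5625;v=cv2.resize(cv2.convertScaleAbs(im,alpha=1.6),None,fx=s,fy=s,interpolation=2)
    for th,col in((0,(255,255,255)),(4,(0,255,255)),(8,(255,255,0)),(12,(255,0,255))):
        for side in(((-.072,y,.005) for y in np.linspace(-.07,.07,15)),((x,.094,.005) for x in np.linspace(-.05,.05,11))):
            pts=np.array([(proj(traypt(o,X,np.radians(th)),c)+.5)*s-.5 for X in side]).round().astype(int)
            cv2.polylines(v,[pts.reshape(-1,1,2)],False,col,1)
        print(th,"far corner z",traypt(o,(.062,-.084,0),np.radians(th)).round(4))
    cv2.imwrite("pics/ov_%s.png"%sys.argv[1],v)
E
python3 ov.py a
```

```text
0 far corner z [ 0.5592 -0.1318  0.1112]
4 far corner z [ 0.5575 -0.1297  0.0964]
8 far corner z [ 0.5552 -0.1267  0.0818]
12 far corner z [ 0.5522 -0.123   0.0675]
```

View pics/ov_a.png

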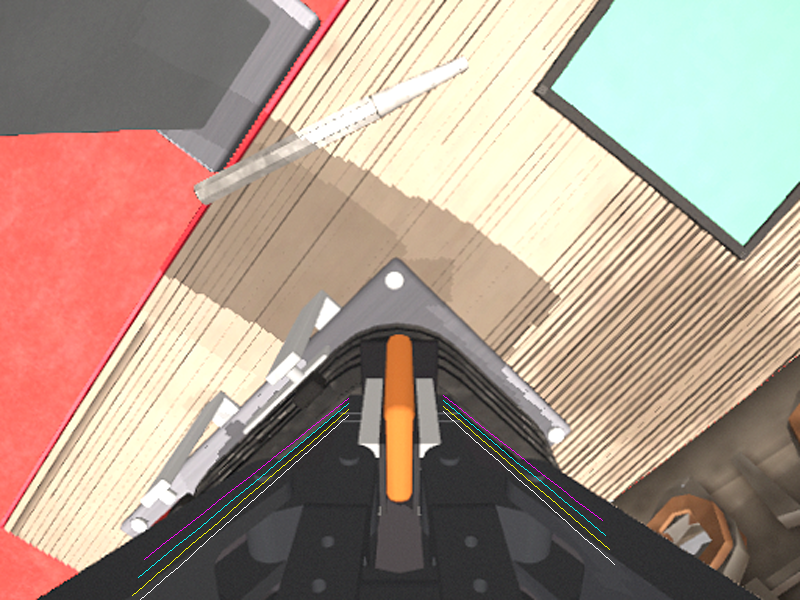

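```bash
python3 - <<'E'
from ov import *
o=r.get_obs();c=wristcal(o);k=2**-.5
for th in(0,4,8,10,12,15,20):
    f=lambda s,z:((proj(traypt(o,(-.067-s*k,.089+s*k,z),np.radians(th)),c)+.5)*1.5625-.5).round(0)
    print(th,f(.017,.003),f(.017,.043),f(-.017,.043), ((proj(traypt(o,(-.072,-.06,.005),np.radians(th)),c)+.5)*1.5625-.5).round(0))
im=cv2.imread("pics/wraw_a.png");h=cv2.cvtColor(im,cv2.COLOR_BGR2HSV)
for u in(252,255,258):print(u,[(v,*h[v,u]) for v in range(208,326,4)])
E
```

```text
0 [398. 341.] [397. 404.] [397. 509.] [137. 602.]
4 [398. 337.] [397. 409.] [397. 508.] [144. 585.]
8 [398. 334.] [397. 414.] [397. 507.] [150. 567.]
10 [398. 332.] [397. 417.] [397. 506.] [152. 559.]
12 [398. 330.] [397. 420.] [397. 505.] [155. 550.]
15 [397. 328.] [397. 424.] [397. 504.] [159. 538.]
20 [397. 325.] [397. 431.] [397. 501.] [164. 517.]
252 [(208, np.uint8(20), np.uint8(31), np.uint8(50)), (212, np.uint8(15), np.uint8(13), np.uint8(39)), (216, np.uint8(12), np.uint8(195), np.uint8(135)), (220, np.uint8(12), np.uint8(190), np.uint8(134)), (224, np.uint8(12), np.uint8(192), np.uint8(134)), (228, np.uint8(12), np.uint8(192), np.uint8(134)), (232, np.uint8(12), np.uint8(191), np.uint8(135)), (236, np.uint8(12), np.uint8(191), np.uint8(135)), (240, np.uint8(12), np.uint8(191), np.uint8(136)), (244, np.uint8(12), np.uint8(193), np.uint8(135)), (248, np.uint8(12), np.uint8(192), np.uint8(137)), (252, np.uint8(12), np.uint8(192), np.uint8(137)), (256, np.uint8(12), np.uint8(192), np.uint8(137)), (260, np.uint8(12), np.uint8(191), np.uint8(156)), (264, np.uint8(13), np.uint8(18
[... 3139 characters left out ...]
t8(13), np.uint8(189), np.uint8(189)), (276, np.uint8(13), np.uint8(188), np.uint8(189)), (280, np.uint8(13), np.uint8(188), np.uint8(189)), (284, np.uint8(13), np.uint8(186), np.uint8(189)), (288, np.uint8(13), np.uint8(186), np.uint8(189)), (292, np.uint8(13), np.uint8(186), np.uint8(189)), (296, np.uint8(13), np.uint8(187), np.uint8(187)), (300, np.uint8(13), np.uint8(187), np.uint8(187)), (304, np.uint8(13), np.uint8(186), np.uint8(188)), (308, np.uint8(13), np.uint8(189), np.uint8(186)), (312, np.uint8(13), np.uint8(187), np.uint8(187)), (316, np.uint8(13), np.uint8(188), np.uint8(186)), (320, np.uint8(11), np.uint8(179), np.uint8(120)), (324, np.uint8(168), np.uint8(25), np.uint8(52))]
```

Call:
drive_tool(deltas=[[[0, 0, -0.02], 0, 1], [[0, 0, -0.04], 0, 1], [[0, 0, -0.06], 0, 1], [[0, 0, -0.07], 0, 1], [[0, 0, -0.07], 0, 1], [[0, 0, -0.07], 0, 1], [[0, 0, -0.05], 0, 1], [[0, 0, -0.03], 0, 1], [[0, 0, -0.02], 0, 1], [[0, 0, 0], 0, 1]])

```text
time_s: 14.65
eef_pos: [0.4504, 0.0547, 0.2512]
orientation: [3.14, 0.0, 2.243]
wrist_force: [0.2, 0.5, -0.3]
grip_width: 0.0067
gripper_force: 59.8
```

```bash
python3 chk.py p3; python3 -c "
from h import *
plan((.433,.3558,.25))"
```

```text
pos [0.4504 0.0547 0.2512] F tool [0.3 0.5 0.3] M tool [-0.05  0.13  0.  ] rpy [1.7992e+02 1.0000e-02 1.2849e+02]
t 14.75 pos [0.4499 0.0546 0.25  ] rpy [-1.7998e+02 -1.0000e-02  1.2849e+02] move(norm) [ 0.9851  0.6968 -0.    ] min rows 7.3
```

Call:
drive_tool(deltas=[[[0.04, 0.028, 0], 0, 1], [[0.07, 0.05, 0], 0, 1], [[0.1, 0.071, 0], 0, 1], [[0.11, 0.078, 0], 0, 1], [[0.11, 0.078, 0], 0, 1], [[0.11, 0.078, 0], 0, 1], [[0.11, 0.078, 0], 0, 1], [[0.11, 0.078, 0], 0, 1], [[0.1, 0.071, 0], 0, 1], [[0.07, 0.05, 0], 0, 1], [[0.035, 0.024, 0], 0, 1], [[0.02, 0.013, 0], 0, 1]])

```text
time_s: 15.75
eef_pos: [0.4327, 0.3568, 0.2491]
orientation: [-3.14, 0.001, 2.244]
wrist_force: [0.4, -0.8, -0.8]
grip_width: 0.007
gripper_force: 59.7
```

Call:
drive_tool(deltas=[[[0, 0, 0], -0.3, 1], [[0, 0, 0], -0.5, 1], [[0, 0, 0], -0.6, 1], [[0, 0, 0], -0.6, 1], [[0, 0, 0], -0.5, 1], [[0, 0, 0], -0.3, 1], [[0, 0, 0], 0, 1], [[0, 0, 0], 0, 1]])

```text
time_s: 16.42
eef_pos: [0.4336, 0.3549, 0.2503]
orientation: [-3.142, 0.0, 2.436]
wrist_force: [-0.4, -0.5, -0.4]
grip_width: 0.007
gripper_force: 59.8
```

```bash
cat > tilt.py <<'E'
from ov import *
# tilt of the held tray from the tab's edges in the wrist picture
o=r.get_obs();c=wristcal(o);im=r.camera("wrist")["pixels"];cv2.imwrite("pics/tilt_raw.png",im)
h=cv2.cvtColor(im,cv2.COLOR_BGR2HSV)[:,251:260].astype(float).mean(1)
k=2**-.5
f=lambda th,s,z:proj(traypt(o,(-.067-s*k,.089+s*k,z),np.radians(th)),c)[1]
org=[v for v in range(200,340) if h[v,1]>120 and 8<h[v,0]<20]
val=h[org[0]:org[-1]+1,2];mid=(np.median(val[:20])+np.median(val[-20:]))/2
top=org[0]+np.argmax(val>mid)
m=np.array([org[0]-1,top,org[-1]+1]);print("edges",m)
for th in(-2,0,2,4,6):print(th,np.round([f(th,.017,.003),f(th,.017,.043),f(th,-.017,.043)],1))
E
python3 tilt.py; python3 -c "
from h import *
plan((.433,.3558,.07))"
```

```text
edges [214 261 321]
-2 [219.6 256.8 325.9]
0 [218.2 258.3 325.7]
2 [216.9 260.  325.4]
4 [215.7 261.6 325.1]
6 [214.5 263.3 324.7]
t 16.47 pos [0.4335 0.3551 0.2503] rpy [-179.99    0.    139.59] move(norm) [0.0032 0.0008 0.7213] min rows 4.3
```

Call:
drive_tool(deltas=[[[0.003, 0.001, 0.03], 0, 1], [[0, 0, 0.07], 0, 1], [[0, 0, 0.1], 0, 1], [[0, 0, 0.11], 0, 1], [[0, 0, 0.11], 0, 1], [[0, 0, 0.1], 0, 1], [[0, 0, 0.07], 0, 1], [[0, 0, 0.04], 0, 1], [[0, 0, 0.02], 0, 1], [[0, 0, 0.01], 0, 1], [[0, 0, 0], 0, 1]])

```text
time_s: 17.38
eef_pos: [0.433, 0.3566, 0.0855]
orientation: [3.141, 0.0, 2.438]
wrist_force: [-0.5, 0.3, -1.2]
grip_width: 0.0069
gripper_force: 59.7
```

Call:
drive_tool(deltas=[[[0, 0, 0.012], 0, 1], [[0, 0, 0.012], 0, 1], [[0, 0, 0.012], 0, 1], [[0, 0, 0.012], 0, 1], [[0, 0, 0.012], 0, 1], [[0, 0, 0], 0, 1]])

```text
time_s: 17.88
eef_pos: [0.4327, 0.3566, 0.07]
orientation: [-3.141, -0.0, 2.438]
wrist_force: [-0.9, 2.0, 3.6]
grip_width: 0.0071
gripper_force: 60.2
```

```bash
python3 tilt.py; python3 chk.py p4
```

```text
edges [215 260 322]
-2 [219.6 256.7 325.9]
0 [218.2 258.3 325.7]
2 [216.9 260.  325.4]
4 [215.7 261.6 325.1]
6 [214.5 263.3 324.7]
pos [0.4328 0.3566 0.0702] F tool [ 0.8 -0.1 -2.3] M tool [-0.   -0.03 -0.  ] rpy [-179.99   -0.    139.69]
```

Call:
drive_tool(deltas=[[[0, 0, 0.012], 0, 1], [[0, 0, 0.012], 0, 1], [[0, 0, 0.01], 0, 1], [[0, 0, 0], 0, 1]])

```text
time_s: 18.37
eef_pos: [0.4327, 0.3564, 0.0612]
orientation: [-3.141, 0.0, 2.438]
wrist_force: [-0.6, 1.0, 3.5]
grip_width: 0.0069
gripper_force: 60.3
```

Call:
drive_tool(deltas=[[[0, 0, 0.006], 0, 1], [[0, 0, 0.006], 0, 1], [[0, 0, 0], 0, 1]])

```text
time_s: 18.62
eef_pos: [0.4328, 0.3564, 0.0585]
orientation: [-3.141, 0.0, 2.438]
wrist_force: [-0.5, 1.0, 2.5]
grip_width: 0.0068
gripper_force: 60.3
```

```bash
python3 tilt.py; python3 chk.py p5
```

```text
edges [218 258 323]
-2 [219.6 256.8 325.9]
0 [218.2 258.3 325.7]
2 [216.9 260.  325.4]
4 [215.7 261.6 325.1]
6 [214.5 263.3 324.7]
pos [0.4328 0.3564 0.0587] F tool [ 2.2  0.6 -3.2] M tool [-0.02 -0.05  0.05] rpy [-179.98    0.    139.68]
```

Call:
drive_tool(deltas=[[[0, 0, 0.004], 0, 1], [[0, 0, 0.002], 0, 1], [[0, 0, 0], 0, 1]])

```text
time_s: 19.02
eef_pos: [0.4329, 0.3566, 0.0575]
orientation: [3.141, -0.0, 2.438]
wrist_force: [-2.7, -0.1, 8.3]
grip_width: 0.007
gripper_force: 61.4
```

Call:
drive_tool(deltas=[[[0, 0, 0.002], 0, 1], [[0, 0, 0], 0, 1], [[0, 0, 0], 0, 1]])

```text
time_s: 19.27
eef_pos: [0.4329, 0.3568, 0.0574]
orientation: [3.141, -0.0, 2.438]
wrist_force: [-4.2, -0.5, 15.1]
grip_width: 0.0066
gripper_force: 62.2
```

```bash
python3 tilt.py; python3 chk.py p6
```

```text
edges [219 258 323]
-2 [219.6 256.7 325.9]
0 [218.2 258.3 325.7]
2 [216.9 260.  325.4]
4 [215.7 261.6 325.1]
6 [214.5 263.3 324.7]
pos [0.4328 0.3568 0.0574] F tool [  3.8  -3.1 -14.1] M tool [0.7  0.17 0.14] rpy [ 1.7997e+02 -2.0000e-02  1.3968e+02]
```

Call:
drive_tool(deltas=[[[0, 0, -0.02], 0, 1], [[0, 0, -0.05], 0, 1], [[0, 0, -0.08], 0, 1], [[0, 0, -0.1], 0, 1], [[0, 0, -0.11], 0, 1], [[0, 0, -0.11], 0, 1], [[0, 0, -0.1], 0, 1], [[0, 0, -0.07], 0, 1], [[0, 0, -0.035], 0, 1], [[0, 0, -0.02], 0, 1], [[0, 0, 0], 0, 1], [[0, 0, 0], 0, 1]])

```text
time_s: 20.42
eef_pos: [0.4325, 0.3562, 0.2298]
orientation: [-3.141, -0.0, 2.438]
wrist_force: [0.3, -0.1, -1.7]
grip_width: 0.0069
gripper_force: 59.9
```

```bash
python3 tilt.py; python3 chk.py p7; python3 - <<'E'
from ov import *
o=r.get_obs()
print("predicted centre",traypt(o,(0,0,0),0))
a=cv2.imread("pics/p7_top.png")[160:250,170:270];b=cv2.imread("pics/p7_scene.png")[120:220,190:290]
s=4;A=cv2.resize(a,None,fx=s,fy=s,interpolation=2)
B=cv2.resize(b,None,fx=s,fy=s,interpolation=2)
for V,n,off in((A,"top",(170,160)),(B,"scene",(190,120))):
    V[:]=cv2.convertScaleAbs(V,alpha=1.6)
    pts=[((proj(traypt(o,(x,y,.005),0),n)+.5-off)*s-.5).round().astype(int) for x,y in((.072,.074),(.072,-.074),(.052,-.094),(-.052,-.094),(-.072,-.074),(-.072,.074),(-.052,.094),(.052,.094))]
    cv2.polylines(V,[np.array(pts).reshape(-1,1,2)],True,(0,255,255),1)
cv2.imwrite("pics/w9.png",np.hstack([cv2.copyMakeBorder(A,0,40,0,0,0),B]))
E
```

```text
edges [219 258 323]
-2 [219.6 256.7 325.9]
0 [218.2 258.3 325.7]
2 [216.9 260.  325.4]
4 [215.7 261.6 325.1]
6 [214.5 263.3 324.7]
pos [0.4325 0.3561 0.2295] F tool [0.3 0.8 1.6] M tool [ 0.02  0.07 -0.04] rpy [-179.9     0.    139.68]
predicted centre [0.5065354  0.27287027 0.19759859]
```

View pics/w9.png

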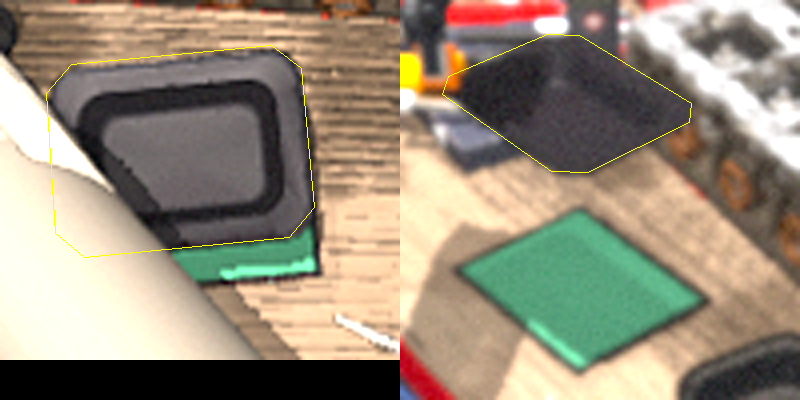

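Call:
drive_tool(deltas=[[[0, 0, -0.004], 0, 1], [[0, 0, 0], 0, 1], [[0, 0, 0], 0, 1], [[0, 0, 0], 0, 1], [[0, 0, 0], 0, 1]])

```text
time_s: 20.98
eef_pos: [0.4328, 0.3565, 0.2315]
orientation: [-3.141, 0.0, 2.438]
wrist_force: [1.3, -0.2, -0.6]
grip_width: 0.0069
gripper_force: 59.9
```

```bash
python3 -c "
from plant import r
print(r.sign_off())"
```

```text
the job is handed in; nothing more can be done
None
```

I handed the job in at about 21 s: the pin is parked home in the red block's notch and the tray is held level and centred about 20 cm over the mat, but the opposite corner stayed down only until the tab was an estimated 20 mm up, I pressed the tray on the mat to level it, and I viewed 11 pictures (limit 10).

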